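# Sort the pastry tools into their trays

## Robot

A 6-joint arm with a two-finger parallel gripper is mounted at the origin on the work surface. World frame = base frame: x ahead of the robot, y to its left, z up, the work surface at z = 0. Lengths are in m, angles in rad, forces in N, time in s.
With the tool pointing down it reaches from about 0.375 to 0.975 m from the base axis. Payload 3.8 kg.
Tool frame: the origin (TCP) lies midway between the tips of the shut fingers; the grasp point (between the pads) lies 19 mm behind it; z points along the fingers, y is the direction in which the jaws open and shut (so a half turn about z gives the same grasp; the last joint's range is limited). The gripper opens to 88 mm and grips with 3 to 60 N. Pads are 18 mm wide; open, the fingers measure 123 mm over their backs; the gripper's body (75 mm by 187 mm) begins 45 mm behind the grasp point.
Start: joints at [-1.322, 0.264, 1.604, -0, 1.274, -0.037], TCP at [0.19, -0.648, 0.239] pointing down, gripper open.
Joint ranges: [-2.63, 2.63], [-0.94, 2.18], [0.31, 2.57], [-1.31, 4.45], [0, 2.66], [-2.55, 2.55]. Speed limits (rad/s): [2.57, 2.57, 3.14, 3.14, 3.14, 3.14].

## Interface

Orientations are given as a 3x3 rotation matrix whose columns are the frame's x, y, z axes.
In Python, from rig import sense, viewer, ctrl gives the robot as it stands.
- The arm moves only by the tool apply_moves, never from a script. Its argument "motion" is a list of rows, each a list of 5 numbers: the finger opening in mm, from 0 to 88.1, then the shift along the world's x, y, z in mm, then the turn about the world's z in rad. A call has 1 to 5 rows; each row shifts and turns the commanded pose from where the row before left it; what a row does not reach is not made up. A row lasts 1/10 s, in which the tool goes at most 50 mm and 8.59 degrees, less where a joint would pass 70% of its speed; a pose out of reach is approached as far as the arm can. A call with a gripper value outside its range is refused whole. The fingers move at their own pace and stop on an object; "squeeze" is the grip in N (left out, the last holds). Time passes only in rows, so rows that do not move let the fingers close. It gives the time, the measured TCP pose, the force and the opening at its end, in the units of the state.
- sense(): the state, without advancing time (a new reading comes with each control period).
- viewer.get_image(name): name is "scene" or "top" or "wrist"; returns the picture (420x560x3 uint8, blue, green, red); there is no depth.
- viewer.get_calibration(name): a dict with "intrinsics" (3x3 intrinsics, pixels), "dist_coeffs" ([k1, k2, p1, p2, k3] as OpenCV has them; the pictures are not rectified), "R" (3x3) and "t" (3): a world point X has camera coordinates R X + t. Camera axes: x right, y down, z forward; pixel columns grow to the right and rows downward; lengths in m; the calibration is good to about 2 mm. A picture is of the moment at which its call begins: read the wrist's pose just before it. get_calibration takes no time and is no camera call; for the wrist camera it gives the pose at the moment of the call.
- ctrl.sign_off(): hands the job in, once; it reports no verdict.
The state is a dict: "time_s": time; "joints": joint angles; "joint_velocities": joint speeds; "joint_efforts": joint torques, N m; "tcp_pos": TCP position; "ee_rot": TCP orientation; "ft_force": force on the tool from outside, world axes, zero at the start; "ft_torque": the same for the moment, N m; "finger_gap": opening from 0.0 (shut) to 1.0 (fully open).
Only numpy, scipy, OpenCV 4.12 (cv2) and the standard library are available. Lean on these libraries where they do the work, as an engineer would, in place of code of your own. Each camera call takes 0.05 s, during which the arm holds its last target. There are 200 camera calls.

## Task

Sort the five pastry tools lying on the bench: stand both piping nozzles upright in the square tray, set both pastry cutters down flat in the round tin, and lay the wooden-handled scraper flat in the long tray. Everything ends the same way up as it is now, resting on the floor of its own tray with nothing stacked or leaning on a rim; do not disturb the shaker and the bowl.

Things in the scene. Friction and masses are not known exactly. Their poses are not given: they have to be found in the camera images.
- big_nozzle_mid (a point): Big piping nozzle of plain steel, loose, about 45 g, standing on its wide end: straight round skirt 38 mm in diameter from the foot to 30 mm up, then a cone to a 14 mm tip; 64 mm tall in all. Grip it by the skirt. This point is at its centre, half-way up; z up along its axis.
- small_nozzle_mid (a point): Small piping nozzle of plain steel, loose, about 25 g, standing on its wide end: straight round skirt 26 mm in diameter from the foot to 30 mm up, then a cone to a 10 mm tip; 48 mm tall in all. Grip it by the skirt. This point is at its centre, half-way up; z up along its axis.
- round_cutter_mid (a point): Round pastry cutter: a steel ring open at both ends, loose, about 40 g, 50 mm outside diameter, wall 2.5 mm, 40 mm tall, lying flat with its opening facing up. Can be gripped across the outside. This point is at its centre, half-way up; z up along its axis.
- square_cutter_mid (a point): Square pastry cutter: a square steel frame open at both ends, loose, about 40 g, 44 x 44 mm outside, wall 2.5 mm, 40 mm tall, lying flat with its opening facing up. Can be gripped across two opposite outside faces. This point is at its centre, half-way up; z up along its axis. Its x and y axes are square to its faces.
- scraper_grip (a point): Dough scraper lying flat, loose, about 60 g: a wooden handle bar 22 mm wide (x), 100 mm long (y), 26 mm high, and a grey plastic blade 3 mm thick, 100 mm wide (y), lying flat at the bottom and reaching from the handle to x = -66 mm from this point. This point is the centre of the handle bar, half-way up (13 mm above the underside). Grip the handle across its 22 mm width, with the fingertips above the blade.
- round_tin: Round tin for the cutters, 166 mm outside diameter, 160 mm inside. Fixed, dark steel baking ware, walls 3 mm thick and 28 mm high, floor 3 mm thick (inner floor 3 mm above the bench). Origin: centre of the underside, on the bench; z up. 
- square_tray: Square tray for the nozzles, 136 x 136 mm outside, 130 x 130 mm inside, sides along its x and y. Fixed, dark steel baking ware, walls 3 mm thick and 28 mm high, floor 3 mm thick (inner floor 3 mm above the bench). Origin: centre of the underside, on the bench; z up. 
- long_tray: Long tray for the scraper, outside 126 mm (x) by 196 mm (y), inside 120 x 190 mm. Fixed, dark steel baking ware, walls 3 mm thick and 28 mm high, floor 3 mm thick (inner floor 3 mm above the bench). Origin: centre of the underside, on the bench; z up. 
- shaker: Bystander: steel sugar shaker, 61 mm diameter, 98 mm tall, loose. Origin: centre of its underside. Leave it where it is.
- bowl: Bystander: white ceramic bowl, 130 mm across the rim, 55 mm tall, loose. Origin: centre of its underside. Leave it where it is.

How it is judged:
At the end, for the whole second after the job is handed in: Nozzles in the square tray, cutters in the round tin, scraper in the long tray: each centre (scraper: the handle's) within its tray's walls, at most 5 mm above its resting height on the tray floor, upright as at the start within 0.12 rad, and at rest (x of big_nozzle_mid in the frame of square_tray between -0.056 and 0.056 m and y of big_nozzle_mid in the frame of square_tray between -0.056 and 0.056 m and z of big_nozzle_mid in the frame of square_tray between 0.028 and 0.04 m and angle between each of big_nozzle_mid, small_nozzle_mid, round_cutter_mid, square_cutter_mid, scraper_grip's own z axis and vertical below 0.12 rad and linear speed of each of big_nozzle, small_nozzle, round_cutter, square_cutter, scraper below 0.02 m/s and x of small_nozzle_mid in the frame of square_tray between -0.056 and 0.056 m and y of small_nozzle_mid in the frame of square_tray between -0.056 and 0.056 m and z of small_nozzle_mid in the frame of square_tray between 0.02 and 0.032 m and horizontal distance between each of round_cutter_mid, square_cutter_mid and round_tin below 0.064 m and z of round_cutter_mid in the frame of round_tin between 0.016 and 0.028 m and z of square_cutter_mid in the frame of round_tin between 0.016 and 0.028 m and x of scraper_grip in the frame of long_tray between -0.054 and 0.054 m and y of scraper_grip in the frame of long_tray between -0.09 and 0.09 m and z of scraper_grip in the frame of long_tray between 0.009 and 0.021 m); the robot touches nothing.
It fails at once if the shaker is pushed more than 20 mm or tipped over (distance of shaker from where it was at the start of the episode above 0.02 m or angle between shaker's own z axis and vertical above 0.35 rad).
It fails at once if the bowl is pushed more than 20 mm or tipped over (distance of bowl from where it was at the start of the episode above 0.02 m or angle between bowl's own z axis and vertical above 0.35 rad).
It also fails if it takes over 120 s, if anything falls off the work surface, if the arm or the gripper's body presses on something with over 40 N, if the wrist force passes 120 N, or if a joint passes its speed limit or range.

## Working session

There is one attempt and no reset: what is moved stays moved. The work goes in short steps, Python scripts to look and compute and a tool call to move; the robot and the scene stay as the last step left them, time stands still between calls to the robot, and variables do not carry over. Pictures are saved under pics/ and viewed, about 12 in all and at most 16, crops included, and the job is handed in when it is done.

Besides the shell and the picture viewer there is one more tool, called as a command line: name --pt "numbers of a row" for each row, then --argument value for the rest. apply_moves: Moves the arm, as the interface text tells. Its arguments: {"type":"object","properties":{"motion":{"type":"array"},"squeeze":{"type":"number"}},"required":["motion"]}

```bash
ls; mkdir -p pics; python3 - <<'E'
from rig import sense,viewer
import cv2
for n in("top","scene"):
    cv2.imwrite(f"pics/{n}0.png",viewer.get_image(n))
    c=viewer.get_calibration(n);print(n,c)
s=sense();print(s)
E
```

```text
pics
top {'intrinsics': array([[413.003308  ,   0.        , 274.58304226],
       [  0.        , 413.003308  , 206.03114221],
       [  0.        ,   0.        ,   1.        ]]), 'dist_coeffs': array([-0.07438773,  0.        ,  0.        ,  0.        ,  0.        ]), 'R': array([[-0.02087608, -0.99964707, -0.01642945],
       [-0.99694867,  0.02205042, -0.07488073],
       [ 0.07521658,  0.0148161 , -0.99705714]]), 't': array([-0.00157713,  0.50628126,  1.17468291])}
scene {'intrinsics': array([[406.72746163,   0.        , 276.68580828],
       [  0.        , 406.72746163, 204.45204492],
       [  0.        ,   0.        ,   1.        ]]), 'dist_coeffs': array([0.03280023, 0.        , 0.        , 0.        , 0.        ]), 'R': array([[-0.56495311,  0.82509072, -0.00729941],
       [ 0.5355907 ,  0.35996952, -0.76391397],
       [-0.62767077, -0.43548507, -0.64527681]]), 't': array([ 0.28176784, -0.23220191,  1.41167748])}
{'time_s': 0.1, 'joints': array([-1.32188716e+00,  2.64672350e-01,  1.60520231e+00, -2.64390104e-05,
        1.27369868e+00, -3.69259346e-02]), 'joint_velocities': array([-0.00129762, -0.00153677, -0.00259378, -0.0011328 ,  0.00115335,
        0.0007871 ]), 'joint_efforts': array([ 1.36514540e-03, -5.03618681e+01, -3.58070505e+01,  7.30879675e-02,
        2.33525882e-02, -6.56612428e-05]), 'tcp_pos': array([ 0.19014107, -0.64701387,  0.23753516]), 'ee_rot': array([[ 9.59424347e-01,  2.81965706e-01, -5.12436229e-04],
       [ 2.81966168e-01, -9.59422440e-01,  1.91341207e-03],
       [ 4.78737682e-05, -1.98026380e-03, -9.99998038e-01]]), 'ft_force': array([0.12660742, 0.18072625, 0.6341428 ]), 'ft_torque': array([-0.01165165,  0.04796284, -0.01694692]), 'finger_gap': 0.9967992561612086}
```

View pics/top0.png

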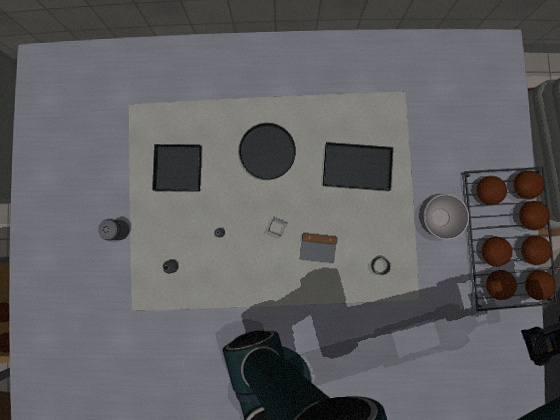

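View pics/scene0.png

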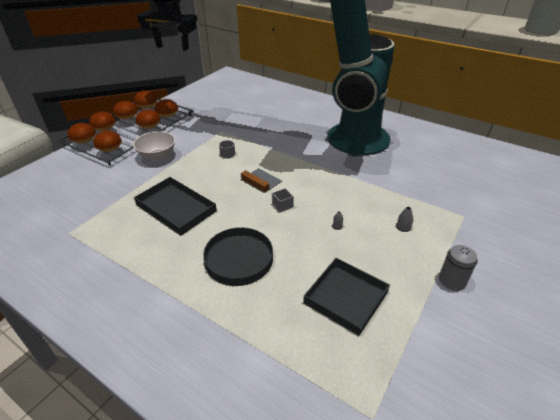

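Top view: big nozzle (170,266), small nozzle (220,232), square cutter (277,227), scraper handle (319,238) with its blade on the robot side, and round cutter (381,265). Square tray (177,168), tin (267,151), long tray (358,166), shaker (113,229), bowl (445,217). The scene view agrees.

```bash
cat > h.py <<'E'
import numpy as np,cv2
from rig import sense,viewer
def cast(cal,px,z):
    "pixels -> world points on plane z"
    px=np.asarray(px,float).reshape(-1,1,2)
    u=cv2.undistortPoints(px,cal["intrinsics"],cal["dist_coeffs"]).reshape(-1,2)
    d=np.c_[u,np.ones(len(u))]@cal["R"]; c=-cal["R"].T@cal["t"]
    return c+d*((z-c[2])/d[:,2])[:,None]
def shot(name):
    cal=viewer.get_calibration(name); return viewer.get_image(name),cal
E
python3 - <<'E'
from h import *
im,cal=shot("top")
g=cv2.cvtColor(im,cv2.COLOR_BGR2GRAY)
for n,(x,y),r,z in [("sq_tray",(177,168),34,.028),("tin",(267,151),38,.028),("long",(358,166),44,.028),("big",(170,266),16,.02),("small",(220,232),12,.02),("sqc",(277,227),18,.04),("ring",(381,265),16,.04),("scr",(319,246),28,.01),("shaker",(113,229),22,.05)]:
    roi=g[y-r:y+r,x-r:x+r]; t,_=cv2.threshold(roi,0,255,cv2.THRESH_OTSU)
    bg=np.percentile(roi,80)
    m=(roi<(bg*.82)).astype(np.uint8)
    cs,_=cv2.findContours(m,cv2.RETR_EXTERNAL,cv2.CHAIN_APPROX_NONE)
    c=max(cs,key=cv2.contourArea).reshape(-1,2)+[x-r,y-r]
    w=cast(cal,c,z)[:,:2]*1000
    q=cv2.minAreaRect(w.astype(np.float32))
    print(n,"bg",bg,"rect c",np.round(q[0],1),"size",np.round(q[1],1),"ang",round(q[2],1))
hsv=cv2.cvtColor(im,cv2.COLOR_BGR2HSV)[225:260,295:345]
m=(((hsv[...,0]<18)&(hsv[...,1]>100))*1).astype(np.uint8)
c=np.argwhere(m)[:,::-1]+[295,225]
w=cast(cal,c,.026)[:,:2]*1000;print("handle",cv2.minAreaRect(w.astype(np.float32)))
print(cast(cal,[(445,217)],.05))
print(viewer.get_calibration("wrist"))
v=cv2.resize(im[120:290,90:410],None,fx=2.5,fy=2.5,interpolation=cv2.INTER_CUBIC);cv2.imwrite("pics/topz.png",v)
cv2.imwrite("pics/w0.png",viewer.get_image("wrist"))
E
```

```text
sq_tray bg 129.0 rect c [624.6 270.8] size [143.9 139. ] ang 88.3
tin bg 130.0 rect c [668.2   7.7] size [165.8 168.1] ang 88.7
long bg 128.0 rect c [ 616.2 -255.6] size [199.8 132.2] ang 84.3
big bg 130.0 rect c [339.2 293.1] size [46.8 40.2] ang 89.5
small bg 130.0 rect c [434.5 149.5] size [29.  28.9] ang 89.3
sqc bg 130.0 rect c [447.2 -18.1] size [43.1 46.8] ang 62.3
ring bg 130.0 rect c [ 333.  -306.1] size [56.7 53.2] ang 88.5
scr bg 130.0 rect c [ 385.1 -136. ] size [104.5  80.4] ang 82.7
shaker bg 115.0 rect c [448.6 446.3] size [67.3 96.1] ang 8.1
handle ((410.5822448730469, -137.9611053466797), (98.26734924316406, 20.151866912841797), 82.40430450439453)
[[ 0.46204734 -0.49396612  0.05      ]]
{'intrinsics': array([[369.74685995,   0.        , 277.96953158],
       [  0.        , 369.74685995, 209.62341713],
       [  0.        ,   0.        ,   1.        ]]), 'dist_coeffs': array([-0.10061387,  0.        ,  0.        ,  0.        ,  0.        ]), 'R': array([[ 0.28135197, -0.95960278, -0.001889  ],
       [-0.91440801, -0.26869701,  0.30275388],
       [-0.29103104, -0.08345308, -0.9530669 ]]), 't': array([-0.67403433, -0.0409562 ,  0.39026482])}
```

View pics/topz.png

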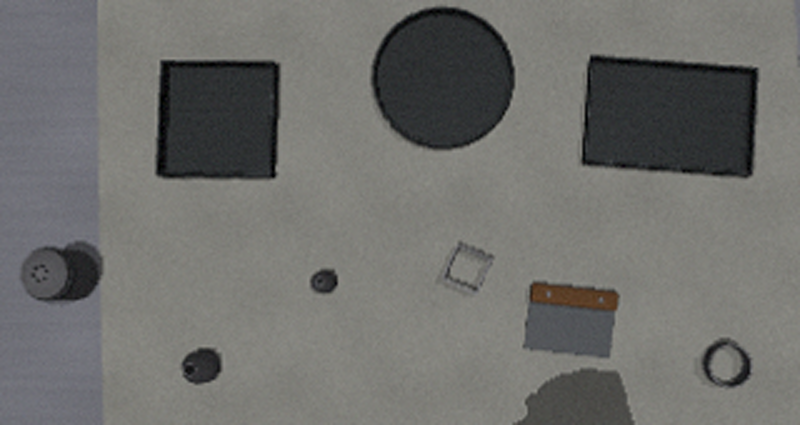

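View pics/w0.png

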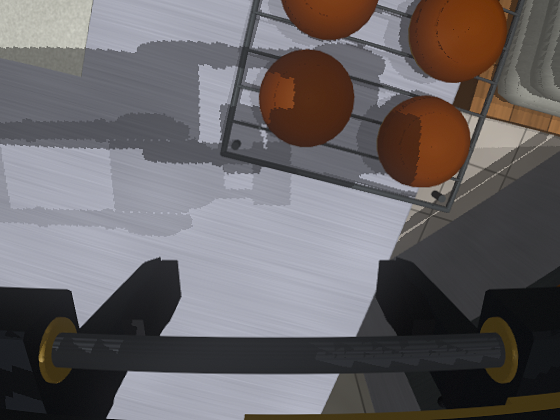

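The close-up gives clean outlines, and the wrist view shows the jaws along the image's horizontal. Next I go over the round cutter with the jaws along world x (yaw about 85°).

apply_moves --pt "88 18 43 0 0.15" --pt "88 18 43 0 0.15" --pt "88 18 43 -10 0.15" --pt "88 18 43 -10 0.15" --pt "88 18 43 -10 0.15" --squeeze 15

```text
time_s: 0.7
tcp_pos: [0.2806, -0.4309, 0.2083]
ee_rot: [[0.505, 0.863, 0.0], [0.863, -0.505, -0.0], [0.0, 0.0, -1.0]]
ft_force: [1.2, 0.0, 0.3]
finger_gap: 0.999
```

apply_moves --pt "88 18 43 -15 0.15" --pt "88 18 43 -15 0.15" --pt "88 17 40 -15 0.15" --pt "88 0 0 0 0" --pt "88 0 0 0 0"

```text
time_s: 1.2
tcp_pos: [0.3334, -0.3058, 0.1634]
ee_rot: [[0.083, 0.997, -0.001], [0.997, -0.083, -0.0], [-0.0, -0.001, -1.0]]
ft_force: [0.3, -0.3, 0.8]
finger_gap: 1.001
```

```bash
cat >> h.py <<'E'
def tcp():
    s=sense(); R=s["ee_rot"]; return s["tcp_pos"]*1000, np.degrees(np.arctan2(R[1,0],R[0,0])), s
def pose():
    p,y,s=tcp(); print("t",round(s["time_s"],2),"tcp",np.round(p,1),"yaw",round(y,1),"gap",round(s["finger_gap"]*88.1,1),"F",np.round(s["ft_force"],1),"j",np.round(s["joints"],2))
def look(fn,pts=()):
    "wrist picture with projected world points (mm) marked"
    im,cal=shot("wrist"); cv2.imwrite("pics/raw_"+fn,im); v=im.copy()
    for p in pts:
        q,_=cv2.projectPoints(np.array([p],float)/1000,cv2.Rodrigues(cal["R"])[0],cal["t"],cal["intrinsics"],cal["dist_coeffs"])
        cv2.drawMarker(v,tuple(int(a) for a in q.ravel()),(0,0,255),0,12,1)
    cv2.imwrite("pics/"+fn,v); return im,cal
E
python3 - <<'E'
from h import *
pose(); look("ring.png",[(333,-306,40),(333,-306,0)])
E
```

```text
t 1.2 tcp [ 333.4 -305.8  163.4] yaw 85.2 gap 88.2 F [ 0.3 -0.3  0.8] j [-0.8  -0.1   2.14 -0.    1.1  -0.71]
```

View pics/ring.png

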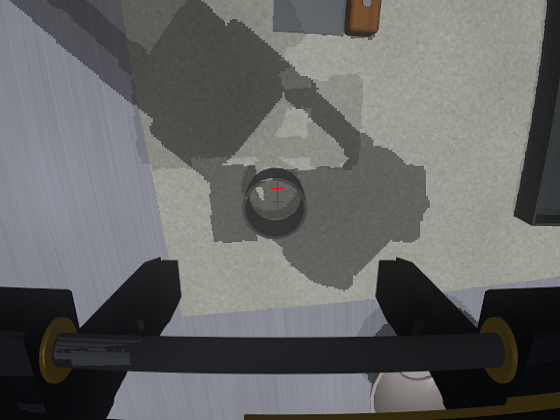

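```bash
python3 - <<'E'
from h import *
cal=viewer.get_calibration("wrist"); print("C",-cal["R"].T@cal["t"]*1000)
im=cv2.imread("pics/raw_ring.png"); print(np.round(cast(cal,[(275,168),(275,180),(275,238),(245,200),(305,200)],.04)[:,:2]*1000),np.round(cast(cal,[(275,168),(275,225)],.0)[:,:2]*1000))
v=np.clip(im[150:255,215:345].astype(float)*1.8,0,255).astype(np.uint8);cv2.imwrite("pics/ringz.png",cv2.resize(v,None,fx=5,fy=5,interpolation=cv2.INTER_CUBIC))
E
```

```text
C [ 340.26831582 -228.60833046  309.42420738]
[[ 334. -282.]
 [ 333. -291.]
 [ 329. -337.]
 [ 309. -304.]
 [ 354. -308.]] [[ 333. -290.]
 [ 328. -341.]]
```

View pics/ringz.png

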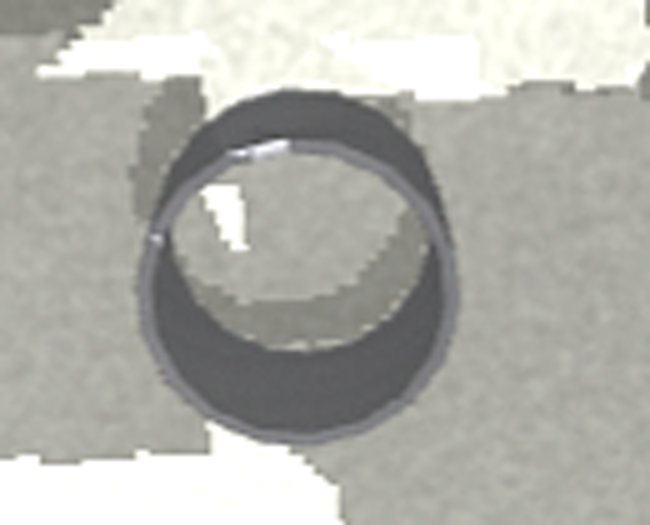

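The ring's top rim spans px (243–307, 178–239), which puts its centre at about (331, -313). Moving to it and grasping.

apply_moves --pt "88 -2 -8 -20 0" --pt "88 0 0 -45 0" --pt "88 0 0 -45 0" --pt "88 0 0 -45 0" --pt "88 0 0 0 0"

```text
time_s: 1.75
tcp_pos: [0.327, -0.3122, 0.0036]
ee_rot: [[0.088, 0.996, -0.008], [0.996, -0.088, 0.008], [0.008, -0.009, -1.0]]
ft_force: [-0.3, 0.6, -0.8]
finger_gap: 0.997
```

apply_moves --pt "45 0 0 0 0" --pt "45 0 0 0 0" --pt "45 0 0 0 0" --pt "45 0 0 0 0" --pt "45 0 0 0 0" --squeeze 12

```text
time_s: 2.25
tcp_pos: [0.3321, -0.3155, 0.0102]
ee_rot: [[0.085, 0.996, 0.002], [0.996, -0.085, -0.002], [-0.002, 0.002, -1.0]]
ft_force: [0.8, -1.2, 5.1]
finger_gap: 0.574
```

apply_moves --pt "45 0 0 45 0" --pt "45 0 0 45 0" --pt "45 36 30 0 0" --pt "45 36 32 0 0" --pt "45 36 32 0 0"

```text
time_s: 2.75
tcp_pos: [0.4408, -0.2201, 0.1003]
ee_rot: [[0.087, 0.996, 0.003], [0.996, -0.087, -0.002], [-0.001, 0.003, -1.0]]
ft_force: [0.2, 0.8, -0.5]
finger_gap: 0.571
```

apply_moves --pt "45 36 32 0 0" --pt "45 36 32 0 0" --pt "45 36 32 0 0" --pt "45 36 32 0 0" --pt "45 36 32 0 0"

```text
time_s: 3.25
tcp_pos: [0.6206, -0.0588, 0.0992]
ee_rot: [[0.084, 0.996, 0.001], [0.996, -0.084, -0.0], [-0.0, 0.001, -1.0]]
ft_force: [0.4, -1.5, 0.1]
finger_gap: 0.571
```

apply_moves --pt "45 36 32 0 0" --pt "45 12 2 0 0" --pt "45 0 0 0 0" --pt "45 0 0 0 0"

```text
time_s: 3.65
tcp_pos: [0.6662, -0.0271, 0.0984]
ee_rot: [[0.085, 0.996, -0.002], [0.996, -0.085, -0.0], [-0.0, -0.002, -1.0]]
ft_force: [0.2, -0.7, -0.8]
finger_gap: 0.568
```

```bash
python3 - <<'E'
from h import *
pose(); look("tin.png",[(668,8,28),(668,-72,28),(668,88,28),(748,8,28)])
E
```

```text
t 3.65 tcp [666.2 -27.1  98.4] yaw 85.1 gap 50.1 F [ 0.2 -0.7 -0.8] j [-0.08  0.36  1.75 -0.    1.03  0.01]
```

View pics/tin.png

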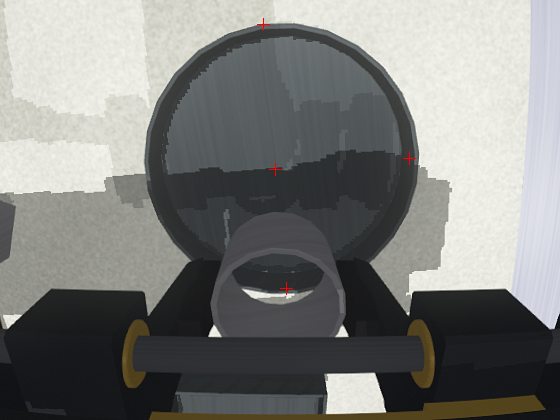

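The tin rim spans px x 148–417 with its top at y 23, so the tin centre is about (671, 7). The ring hangs well inside it, so I lower and release.

apply_moves --pt "45 2 -1 -40 0" --pt "45 0 0 -30 0" --pt "45 0 0 -14 0" --pt "45 0 0 0 0" --pt "45 0 0 0 0"

```text
time_s: 4.2
tcp_pos: [0.6691, -0.0284, 0.0153]
ee_rot: [[0.086, 0.996, 0.0], [0.996, -0.086, -0.0], [-0.0, 0.0, -1.0]]
ft_force: [0.1, -0.1, -0.6]
finger_gap: 0.573
```

apply_moves --pt "66 0 0 0 0" --pt "66 0 0 0 0" --pt "66 0 0 0 0" --pt "66 0 0 40 0" --pt "66 0 0 45 0"

```text
time_s: 4.7
tcp_pos: [0.6671, -0.0274, 0.0981]
ee_rot: [[0.085, 0.996, -0.006], [0.996, -0.085, 0.0], [-0.0, -0.006, -1.0]]
ft_force: [0.8, -0.0, 0.8]
finger_gap: 0.751
```

apply_moves --pt "88 -45 0 35 -0.05" --pt "88 -45 0 20 -0.1" --pt "88 -45 0 0 -0.1" --pt "88 -45 0 0 -0.1" --pt "88 -40 0 0 -0.05"

```text
time_s: 5.2
tcp_pos: [0.453, -0.0275, 0.1509]
ee_rot: [[0.469, 0.883, 0.001], [0.883, -0.469, -0.0], [0.0, 0.001, -1.0]]
ft_force: [-0.0, 0.8, -0.4]
finger_gap: 1.0
```

apply_moves --pt "88 0 0 0 0" --pt "88 0 0 0 0"

```text
time_s: 5.4
tcp_pos: [0.4548, -0.0276, 0.1511]
ee_rot: [[0.466, 0.885, 0.002], [0.885, -0.466, -0.0], [0.001, 0.002, -1.0]]
ft_force: [-0.4, 0.3, 0.1]
finger_gap: 0.998
```

```bash
python3 - <<'E'
from h import *
pose(); look("sqc.png",[(447,-18,40),(447,-18,0)])
E
```

```text
t 5.4 tcp [454.8 -27.6 151.1] yaw 62.2 gap 87.9 F [-0.4  0.3  0.1] j [-0.12 -0.08  2.15  0.    1.07  0.37]
```

View pics/sqc.png

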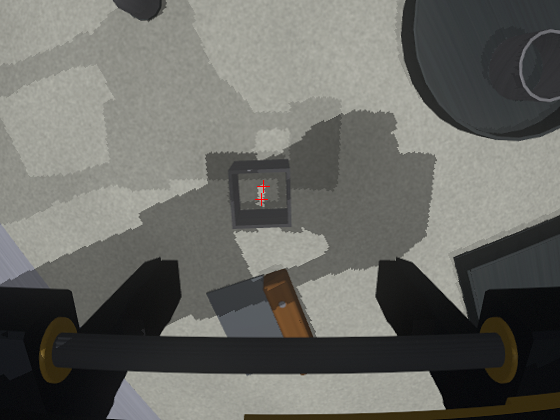

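The cutter's top rim is at px x 232–291, y 170–228, nearly square to the jaws. The ring is visible inside the tin (550,65).

```bash
python3 - <<'E'
from h import *
cal=viewer.get_calibration("wrist")
im=cv2.imread("pics/raw_sqc.png")
p=cast(cal,[(262,199)],.04)[0]*1000; t,y,_=tcp(); print(p,p-t)
print(cast(cal,[(235,228),(291,226)],.04)*1000)
v=np.clip(im[145:245,205:320].astype(float)*2,0,255).astype(np.uint8);cv2.imwrite("pics/sqz.png",cv2.resize(v,None,fx=5,fy=5,interpolation=cv2.INTER_CUBIC))
E
```

```text
[448.65007432 -17.88111506  40.        ] [  -7.400405      9.80367623 -111.43765453]
[[420.26355752 -28.15033235  40.        ]
 [457.69381167 -46.12904877  40.        ]]
```

View pics/sqz.png

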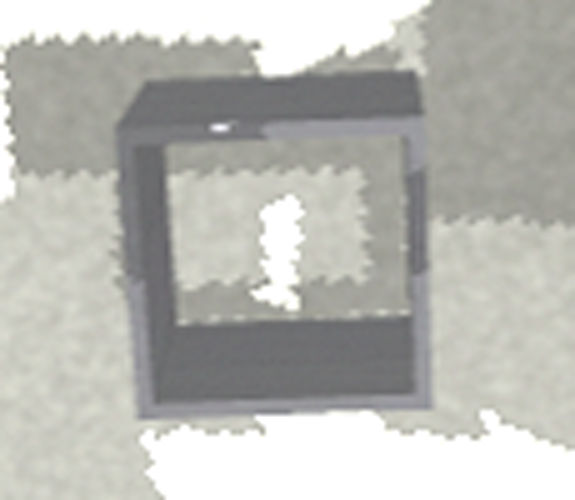

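apply_moves --pt "88 -7 10 -10 0.04" --pt "88 0 0 -45 0" --pt "88 0 0 -45 0" --pt "88 0 0 -43 0" --pt "88 0 0 0 0"

```text
time_s: 5.95
tcp_pos: [0.4462, -0.0168, 0.0033]
ee_rot: [[0.429, 0.903, -0.006], [0.903, -0.429, 0.001], [-0.002, -0.006, -1.0]]
ft_force: [-0.4, 0.2, 0.2]
finger_gap: 0.998
```

apply_moves --pt "40 0 0 0 0" --pt "40 0 0 0 0" --pt "40 0 0 0 0" --pt "40 0 0 0 0" --pt "40 0 0 0 0"

```text
time_s: 6.45
tcp_pos: [0.4484, -0.0177, 0.0083]
ee_rot: [[0.43, 0.903, 0.002], [0.903, -0.43, -0.0], [0.001, 0.002, -1.0]]
ft_force: [-0.2, -0.7, 0.3]
finger_gap: 0.57
```

apply_moves --pt "38 0 0 0 0" --pt "38 0 0 0 0" --pt "38 0 0 0 0" --pt "38 0 0 0 0"

```text
time_s: 6.85
tcp_pos: [0.4481, -0.0177, 0.008]
ee_rot: [[0.431, 0.903, 0.0], [0.903, -0.431, -0.0], [0.0, 0.0, -1.0]]
ft_force: [-1.8, 0.5, 6.2]
finger_gap: 0.502
```

apply_moves --pt "38 0 0 45 0" --pt "38 0 0 45 0" --pt "38 40 11 0 0.11" --pt "38 40 11 0 0.11" --pt "38 40 11 0 0.11"

```text
time_s: 7.35
tcp_pos: [0.5695, 0.0157, 0.0987]
ee_rot: [[0.111, 0.994, 0.002], [0.994, -0.111, -0.0], [0.0, 0.002, -1.0]]
ft_force: [-0.1, -0.2, -0.5]
finger_gap: 0.497
```

apply_moves --pt "38 40 11 0 0.11" --pt "38 40 11 0 0" --pt "38 23 6 0 0" --pt "38 0 0 -30 0" --pt "38 0 0 -30 0"

```text
time_s: 7.85
tcp_pos: [0.673, 0.0437, 0.0375]
ee_rot: [[0.005, 1.0, 0.003], [1.0, -0.005, 0.0], [0.0, 0.003, -1.0]]
ft_force: [-0.8, 0.3, 0.4]
finger_gap: 0.497
```

apply_moves --pt "38 0 0 -16 0" --pt "38 0 0 -10 0" --pt "38 0 0 0 0" --pt "38 0 0 0 0"

```text
time_s: 8.25
tcp_pos: [0.6714, 0.0433, 0.012]
ee_rot: [[0.005, 1.0, 0.001], [1.0, -0.005, 0.0], [0.0, 0.001, -1.0]]
ft_force: [0.7, 0.1, -0.1]
finger_gap: 0.5
```

apply_moves --pt "60 0 0 0 0" --pt "60 0 0 0 0" --pt "60 0 0 0 0" --pt "60 0 0 40 0" --pt "60 0 0 45 0"

```text
time_s: 8.75
tcp_pos: [0.6685, 0.0433, 0.0947]
ee_rot: [[0.005, 1.0, -0.006], [1.0, -0.005, -0.0], [-0.0, -0.006, -1.0]]
ft_force: [1.1, -0.5, 0.3]
finger_gap: 0.684
```

apply_moves --pt "88 -40 -28 40 0" --pt "88 -40 -28 13 0" --pt "88 -40 -28 0 -0.05" --pt "88 -40 -28 0 -0.05" --pt "88 -40 -28 0 -0.04"

```text
time_s: 9.25
tcp_pos: [0.4782, -0.0913, 0.1416]
ee_rot: [[0.146, 0.989, 0.001], [0.989, -0.146, -0.001], [-0.0, 0.002, -1.0]]
ft_force: [-0.2, -1.1, -0.4]
finger_gap: 1.001
```

apply_moves --pt "88 -40 -28 0 0" --pt "88 -21 -13 0 0" --pt "88 0 0 0 0" --pt "88 0 0 0 0"

```text
time_s: 9.65
tcp_pos: [0.4191, -0.1317, 0.1416]
ee_rot: [[0.146, 0.989, 0.002], [0.989, -0.146, -0.0], [0.0, 0.002, -1.0]]
ft_force: [0.1, -0.7, 0.3]
finger_gap: 0.996
```

```bash
python3 - <<'E'
from h import *
pose(); look("scr.png",[(410,-138,26)])
E
```

```text
t 9.65 tcp [ 419.1 -131.7  141.6] yaw 81.6 gap 87.7 F [ 0.1 -0.7  0.3] j [-0.36 -0.11  2.19  0.    1.06 -0.22]
```

View pics/scr.png

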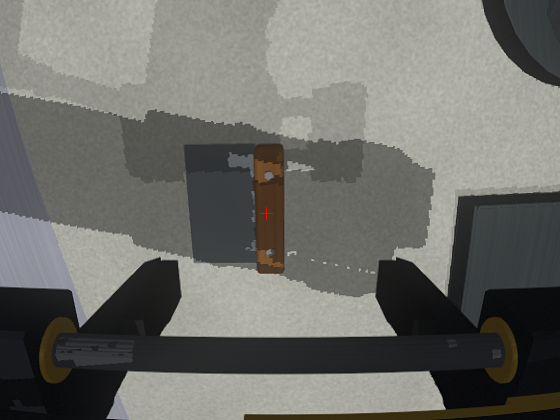

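The handle is at px x 255–284, y 145–272, aligned with the jaws, and its centre is about (412, -136).

apply_moves --pt "60 -7 -4 -40 0.01" --pt "60 0 0 -45 0" --pt "60 0 0 -30 0" --pt "60 0 0 -14 0" --pt "60 0 0 -5 0"

```text
time_s: 10.2
tcp_pos: [0.4113, -0.1342, 0.0049]
ee_rot: [[0.133, 0.991, -0.003], [0.991, -0.133, 0.002], [0.001, -0.004, -1.0]]
ft_force: [-0.6, 0.4, -0.2]
finger_gap: 0.677
```

apply_moves --pt "16 0 0 0 0" --pt "16 0 0 0 0" --pt "16 0 0 0 0" --pt "16 0 0 0 0" --pt "16 0 0 0 0" --squeeze 20

```text
time_s: 10.7
tcp_pos: [0.4122, -0.1357, 0.0077]
ee_rot: [[0.135, 0.991, 0.002], [0.991, -0.135, -0.001], [-0.0, 0.002, -1.0]]
ft_force: [-0.1, -0.3, 0.3]
finger_gap: 0.246
```

apply_moves --pt "16 0 0 0 0" --pt "16 0 0 0 0" --pt "16 0 0 0 0" --pt "16 0 0 0 0"

```text
time_s: 11.1
tcp_pos: [0.4122, -0.1357, 0.0077]
ee_rot: [[0.135, 0.991, 0.001], [0.991, -0.135, -0.0], [-0.0, 0.001, -1.0]]
ft_force: [-0.6, 1.6, 6.1]
finger_gap: 0.245
```

apply_moves --pt "16 0 0 40 0" --pt "16 0 0 45 0" --pt "16 40 -22 0 0.02" --pt "16 40 -22 0 0.02" --pt "16 40 -22 0 0"

```text
time_s: 11.6
tcp_pos: [0.533, -0.2024, 0.0934]
ee_rot: [[0.094, 0.996, 0.002], [0.996, -0.094, -0.001], [-0.001, 0.003, -1.0]]
ft_force: [-0.1, -0.1, -0.8]
finger_gap: 0.245
```

apply_moves --pt "16 40 -22 0 0" --pt "16 40 -22 0 0" --pt "16 18 -11 0 0" --pt "16 0 0 0 0" --pt "16 0 0 0 0"

```text
time_s: 12.1
tcp_pos: [0.6285, -0.2562, 0.0908]
ee_rot: [[0.095, 0.995, -0.002], [0.995, -0.095, 0.001], [0.001, -0.002, -1.0]]
ft_force: [0.7, -0.1, -0.2]
finger_gap: 0.245
```

```bash
python3 - <<'E'
from h import *
pose(); look("long.png",[(616,-256,28),(630,-257,28)])
E
```

```text
t 12.1 tcp [ 628.5 -256.2   90.8] yaw 84.5 gap 21.6 F [ 0.7 -0.1 -0.2] j [-0.42  0.39  1.72  0.    1.03 -0.33]
```

View pics/long.png

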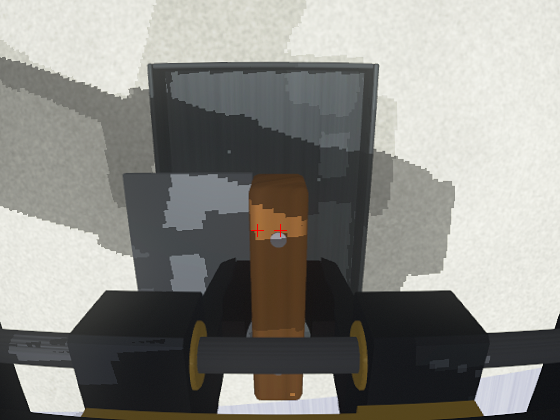

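The long tray's rim runs from px (149,65) to (379,65), and its right side goes to (360,290). The scraper hangs level and aligned.

```bash
python3 - <<'E'
from h import *
cal=viewer.get_calibration("wrist")
print(np.round(cast(cal,[(149,65),(379,65),(360,290),(155,172)],.028)*1000,1))
E
```

```text
[[ 567.5 -155.1   28. ]
 [ 690.9 -167.4   28. ]
 [ 676.3 -302.1   28. ]
 [ 560.3 -213.8   28. ]]
```

apply_moves --pt "16 5 -4 -25 0" --pt "16 0 0 -25 0" --pt "16 0 0 -18 0" --pt "16 0 0 -8 0" --pt "16 0 0 -3 0"

```text
time_s: 12.65
tcp_pos: [0.6331, -0.2597, 0.0117]
ee_rot: [[0.095, 0.996, -0.002], [0.996, -0.095, 0.001], [0.001, -0.002, -1.0]]
ft_force: [0.2, -0.2, -0.9]
finger_gap: 0.244
```

apply_moves --pt "30 0 0 0 0" --pt "30 0 0 0 0" --pt "30 0 0 0 0" --pt "30 0 0 30 0" --pt "30 0 0 40 0"

```text
time_s: 13.15
tcp_pos: [0.6327, -0.2597, 0.0814]
ee_rot: [[0.095, 0.995, -0.005], [0.995, -0.095, 0.002], [0.002, -0.005, -1.0]]
ft_force: [0.2, -0.5, -0.1]
finger_gap: 0.342
```

apply_moves --pt "30 0 0 45 0" --pt "60 0 0 40 0" --pt "60 -20 44 0 0" --pt "60 -20 44 0 0" --pt "60 -20 44 0 0"

```text
time_s: 13.65
tcp_pos: [0.5746, -0.1277, 0.1697]
ee_rot: [[0.096, 0.995, 0.003], [0.995, -0.096, -0.001], [-0.0, 0.003, -1.0]]
ft_force: [0.1, 0.6, 0.4]
finger_gap: 0.672
```

apply_moves --pt "60 -20 44 0 0" --pt "60 -20 44 0 0" --pt "60 -20 44 0 0" --pt "60 -20 44 0 0" --pt "60 -20 44 0 0"

```text
time_s: 14.15
tcp_pos: [0.4741, 0.0931, 0.1692]
ee_rot: [[0.095, 0.995, 0.003], [0.995, -0.095, 0.0], [0.001, 0.003, -1.0]]
ft_force: [1.4, 0.9, 0.8]
finger_gap: 0.68
```

apply_moves --pt "60 -20 40 -20 0" --pt "60 -20 0 0 0" --pt "60 0 0 0 0" --pt "60 0 0 0 0"

```text
time_s: 14.55
tcp_pos: [0.4354, 0.1317, 0.149]
ee_rot: [[0.094, 0.996, 0.003], [0.996, -0.094, 0.0], [0.001, 0.003, -1.0]]
ft_force: [-0.3, 0.4, -1.0]
finger_gap: 0.681
```

```bash
python3 - <<'E'
from h import *
pose(); look("small.png",[(434,149,0),(434,149,48)])
cv2.imwrite("pics/top1.png",cv2.resize(viewer.get_image("top")[120:290,90:410],None,fx=2.5,fy=2.5,interpolation=cv2.INTER_CUBIC))
E
```

```text
t 14.55 tcp [435.4 131.7 149. ] yaw 84.6 gap 60.0 F [-0.3  0.4 -1. ] j [ 0.24 -0.08  2.15 -0.    1.07  0.33]
```

View pics/small.png

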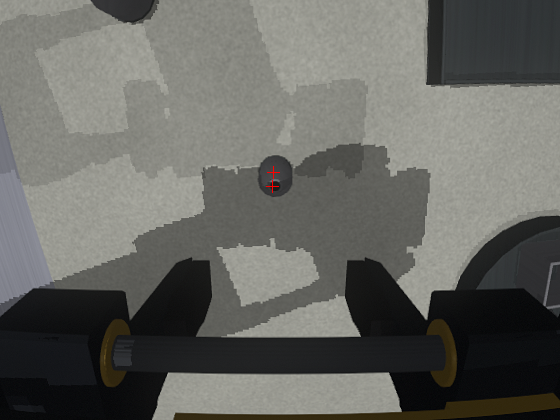

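The tip at px (275,187) and the silhouette (x 258–292, top 156) confirm the small nozzle at (435, 149).

apply_moves --pt "60 0 17 -40 0" --pt "60 0 0 -45 0" --pt "60 0 0 -36 0" --pt "60 0 0 -16 0" --pt "60 0 0 -6 0"

```text
time_s: 15.15
tcp_pos: [0.4341, 0.1473, 0.003]
ee_rot: [[0.097, 0.995, -0.003], [0.995, -0.097, -0.001], [-0.001, -0.003, -1.0]]
ft_force: [0.8, -1.3, 0.7]
finger_gap: 0.679
```

apply_moves --pt "20 0 0 0 0" --pt "20 0 0 0 0" --pt "20 0 0 0 0" --pt "20 0 0 0 0" --pt "20 0 0 0 0" --squeeze 12

```text
time_s: 15.65
tcp_pos: [0.4355, 0.1487, 0.006]
ee_rot: [[0.095, 0.995, 0.002], [0.995, -0.095, 0.001], [0.001, 0.002, -1.0]]
ft_force: [0.2, -0.6, 3.6]
finger_gap: 0.287
```

apply_moves --pt "20 0 0 0 0" --pt "20 0 0 0 0" --pt "20 0 0 0 0" --pt "20 0 0 0 0"

```text
time_s: 16.05
tcp_pos: [0.4355, 0.1487, 0.006]
ee_rot: [[0.095, 0.996, 0.002], [0.996, -0.095, 0.0], [0.001, 0.002, -1.0]]
ft_force: [-0.7, -0.6, 6.2]
finger_gap: 0.285
```

apply_moves --pt "20 0 0 40 0" --pt "20 0 0 45 0" --pt "20 38 19 0 0.05" --pt "20 38 19 0 0" --pt "20 38 19 0 0"

```text
time_s: 16.55
tcp_pos: [0.55, 0.2063, 0.0914]
ee_rot: [[0.045, 0.999, 0.002], [0.999, -0.045, 0.001], [0.001, 0.002, -1.0]]
ft_force: [0.3, -1.2, 0.0]
finger_gap: 0.289
```

apply_moves --pt "20 38 19 0 0" --pt "20 38 18 0 0" --pt "20 0 0 0 0" --pt "20 0 0 0 0"

```text
time_s: 16.95
tcp_pos: [0.6242, 0.2426, 0.0889]
ee_rot: [[0.045, 0.999, -0.002], [0.999, -0.045, -0.001], [-0.001, -0.002, -1.0]]
ft_force: [-0.6, 0.4, -0.6]
finger_gap: 0.293
```

```bash
python3 - <<'E'
from h import *
pose(); look("sqt.png",[(625,271,28),(625,243,28)])
E
```

```text
t 16.95 tcp [624.2 242.6  88.9] yaw 87.4 gap 25.8 F [-0.6  0.4 -0.6] j [ 0.33  0.38  1.75 -0.    1.02  0.38]
```

View pics/sqt.png

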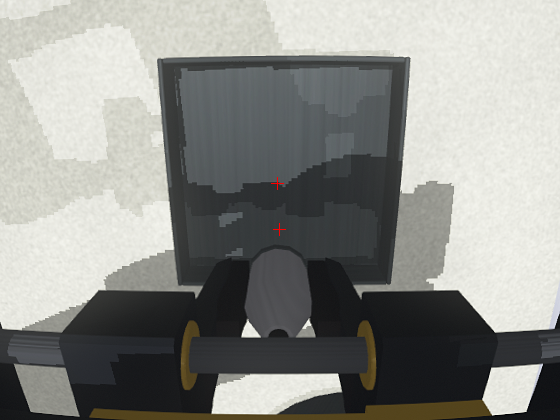

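The square tray's rim corners are at px (158,60), (410,58), (391,285) and (178,285), so its centre is about (629, 272). I shift +5 mm in x and lower.

apply_moves --pt "20 5 0 -25 0" --pt "20 0 0 -25 0" --pt "20 0 0 -18 0" --pt "20 0 0 -8 0" --pt "20 0 0 -3 0"

```text
time_s: 17.5
tcp_pos: [0.6281, 0.2419, 0.0099]
ee_rot: [[0.045, 0.999, -0.002], [0.999, -0.045, -0.001], [-0.001, -0.002, -1.0]]
ft_force: [0.1, -0.6, -0.2]
finger_gap: 0.292
```

apply_moves --pt "20 0 0 0 0" --pt "44 0 0 0 0" --pt "44 0 0 0 0" --pt "44 0 0 0 0" --pt "44 0 0 0 0"

```text
time_s: 18.0
tcp_pos: [0.63, 0.2427, 0.0116]
ee_rot: [[0.045, 0.999, 0.001], [0.999, -0.045, 0.0], [0.0, 0.001, -1.0]]
ft_force: [-0.1, -0.8, -0.6]
finger_gap: 0.499
```

apply_moves --pt "44 0 0 40 0" --pt "44 0 0 45 0" --pt "70 -20 0 45 0" --pt "70 -46 4 10 0" --pt "70 -46 4 0 0"

```text
time_s: 18.5
tcp_pos: [0.5194, 0.2515, 0.1552]
ee_rot: [[0.046, 0.999, 0.007], [0.999, -0.046, 0.003], [0.004, 0.007, -1.0]]
ft_force: [-0.7, -0.4, -0.4]
finger_gap: 0.748
```

apply_moves --pt "70 -46 4 0 0" --pt "70 -46 4 0 0" --pt "70 -46 4 0 0" --pt "70 -40 4 0 0" --pt "70 0 0 0 0"

```text
time_s: 19.0
tcp_pos: [0.335, 0.2659, 0.1502]
ee_rot: [[0.042, 0.999, -0.003], [0.999, -0.042, -0.001], [-0.001, -0.003, -1.0]]
ft_force: [-0.3, -0.1, 0.4]
finger_gap: 0.792
```

apply_moves --pt "70 0 0 0 0" --pt "70 0 0 0 0"

```text
time_s: 19.2
tcp_pos: [0.3408, 0.2669, 0.1516]
ee_rot: [[0.045, 0.999, 0.002], [0.999, -0.045, 0.001], [0.001, 0.002, -1.0]]
ft_force: [-0.3, -0.8, -0.4]
finger_gap: 0.792
```

```bash
python3 - <<'E'
from h import *
pose(); look("big.png",[(339,290,0),(339,290,64)])
E
```

```text
t 19.2 tcp [340.8 266.9 151.6] yaw 87.4 gap 69.8 F [-0.3 -0.8 -0.4] j [ 0.61 -0.13  2.19 -0.    1.08  0.65]
```

View pics/big.png

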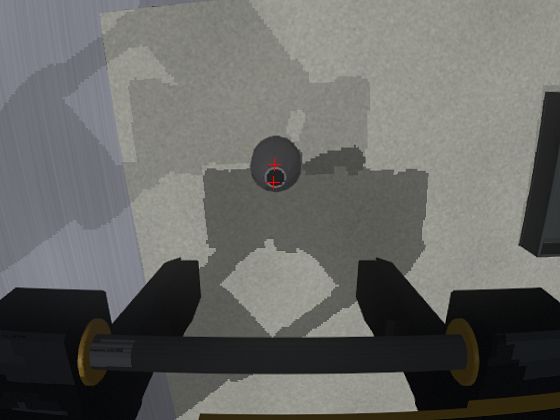

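The nozzle tip is at px (275,177) and the silhouette top at 136, so the big nozzle is at about (340, 293).

apply_moves --pt "70 0 27 -40 0" --pt "70 0 0 -45 0" --pt "70 0 0 -33 0" --pt "70 0 0 -18 0" --pt "70 0 0 -6 0"

```text
time_s: 19.75
tcp_pos: [0.339, 0.2921, 0.0063]
ee_rot: [[0.046, 0.999, -0.004], [0.999, -0.046, -0.003], [-0.003, -0.004, -1.0]]
ft_force: [-0.8, 0.1, -0.6]
finger_gap: 0.796
```

apply_moves --pt "70 0 0 -3 0" --pt "30 0 0 0 0" --pt "30 0 0 0 0" --pt "30 0 0 0 0" --pt "30 0 0 0 0"

```text
time_s: 20.25
tcp_pos: [0.3402, 0.294, 0.0069]
ee_rot: [[0.045, 0.999, 0.002], [0.999, -0.045, 0.001], [0.001, 0.002, -1.0]]
ft_force: [-1.1, 0.6, 0.6]
finger_gap: 0.457
```

apply_moves --pt "30 0 0 0 0" --pt "30 0 0 0 0" --pt "30 0 0 0 0" --pt "30 0 0 0 0" --pt "30 0 0 0 0"

```text
time_s: 20.75
tcp_pos: [0.3401, 0.2939, 0.0067]
ee_rot: [[0.045, 0.999, 0.001], [0.999, -0.045, 0.001], [0.001, 0.001, -1.0]]
ft_force: [-1.0, -0.2, 6.1]
finger_gap: 0.425
```

apply_moves --pt "30 0 0 40 0" --pt "30 0 0 50 0" --pt "30 47 1 0 0" --pt "30 47 1 0 0" --pt "30 47 1 0 0"

```text
time_s: 21.25
tcp_pos: [0.4822, 0.2968, 0.0973]
ee_rot: [[0.044, 0.999, 0.002], [0.999, -0.044, 0.001], [0.001, 0.002, -1.0]]
ft_force: [-0.3, 0.1, -0.1]
finger_gap: 0.42
```

apply_moves --pt "30 47 1 0 0" --pt "30 47 1 0 0" --pt "30 40 1 0 0" --pt "30 14 1 0 0" --pt "30 0 0 0 0"

```text
time_s: 21.75
tcp_pos: [0.6304, 0.3001, 0.0951]
ee_rot: [[0.046, 0.999, 0.0], [0.999, -0.046, -0.0], [-0.0, 0.0, -1.0]]
ft_force: [-0.4, -0.0, -1.6]
finger_gap: 0.426
```

apply_moves --pt "30 0 1 -25 0" --pt "30 0 0 -30 0" --pt "30 0 0 -20 0" --pt "30 0 0 -7 0" --pt "30 0 0 -3 0"

```text
time_s: 22.25
tcp_pos: [0.6265, 0.3012, 0.01]
ee_rot: [[0.044, 0.999, -0.003], [0.999, -0.044, -0.001], [-0.001, -0.003, -1.0]]
ft_force: [0.9, -1.1, -1.5]
finger_gap: 0.424
```

apply_moves --pt "30 0 0 0 0" --pt "54 0 0 0 0" --pt "54 0 0 0 0" --pt "54 0 0 0 0" --pt "54 0 0 0 0"

```text
time_s: 22.75
tcp_pos: [0.629, 0.3017, 0.0117]
ee_rot: [[0.045, 0.999, 0.001], [0.999, -0.045, 0.0], [0.001, 0.001, -1.0]]
ft_force: [-0.3, 0.0, -0.7]
finger_gap: 0.613
```

apply_moves --pt "54 0 0 40 0" --pt "54 0 0 45 0" --pt "54 0 0 50 0" --pt "54 -45 0 10 0" --pt "54 -45 0 0 0"

```text
time_s: 23.25
tcp_pos: [0.5412, 0.3027, 0.1608]
ee_rot: [[0.046, 0.999, 0.008], [0.999, -0.046, 0.004], [0.005, 0.008, -1.0]]
ft_force: [-0.6, 0.9, 0.8]
finger_gap: 0.609
```

apply_moves --pt "54 -45 -10 0 0" --pt "54 -45 -10 0 0" --pt "54 -45 -10 0 0" --pt "54 0 0 0 0" --pt "54 0 0 0 0"

```text
time_s: 23.75
tcp_pos: [0.403, 0.2715, 0.1563]
ee_rot: [[0.044, 0.999, 0.001], [0.999, -0.044, 0.001], [0.001, 0.001, -1.0]]
ft_force: [0.4, 0.4, 0.0]
finger_gap: 0.614
```

```bash
python3 - <<'E'
from h import *
pose()
a=viewer.get_image("scene");b=viewer.get_image("top")
v=cv2.resize(a[140:340,100:400],(800,533),interpolation=cv2.INTER_CUBIC)
u=cv2.resize(b[110:240,90:470],(800,274),interpolation=cv2.INTER_CUBIC)
cv2.imwrite("pics/end.png",cv2.resize(np.vstack([v,u]),(594,600)))
E
```

```text
t 23.75 tcp [403.  271.5 156.3] yaw 87.5 gap 54.1 F [0.4 0.4 0. ] j [ 0.54 -0.03  2.09 -0.    1.08  0.59]
```

View pics/end.png

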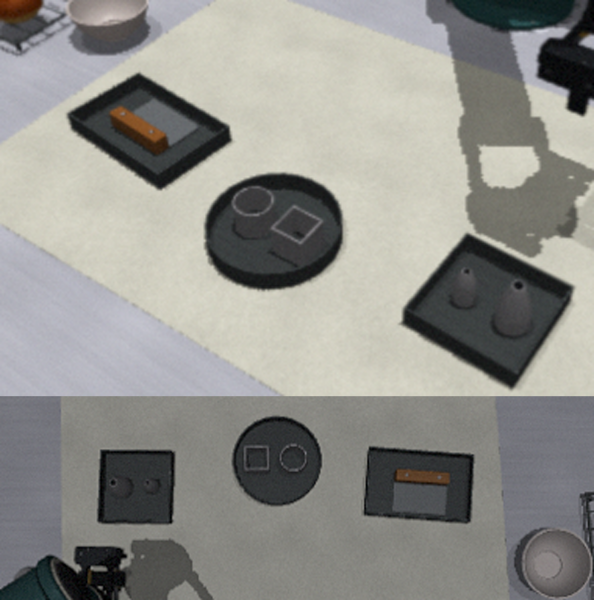

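Both views show all five tools upright or flat on the floors of their own trays, clear of the rims, with the bowl in place. Handing in.

```bash
python3 -c "
from rig import ctrl
print(ctrl.sign_off())"
```

```text
the job is handed in; nothing more can be done
None
```

All five tools are sorted, and I handed the job in at about 24 s of robot time. Both nozzles stand in the square tray, both cutters lie in the round tin and the scraper lies flat in the long tray.

- **Grips:** the finger opening matched each tool's size to within 1 mm: ring 50, square cutter 44, scraper 21.6, small nozzle 25–26 and big nozzle 37.4 mm. No reading at the end of a move showed more than about 6 N.
- **Last pictures:** the final scene and top views show every tool the right way up on its own tray's floor. Nothing is on a rim or stacked, the bowl is in place and the gripper is clear of everything.
- **Not checked:** I took no numerical measurement of the final poses. The shaker was outside the final crops, and the nearest the tool came to it was about 0.15 m.
- **Disagreements:** the first top-view estimates were off for some items, by up to about 7 mm for the ring and 3–5 mm for the trays. I corrected these from the wrist camera before grasping or placing.

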